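# Vent the glaze tank and take off its filler cap

### The job

The left-hand of the two bakery spray tanks (left as the robot sees it) is to be refilled: first vent it by pushing its sprung relief plunger fully in, then unscrew its winged filler cap and lift it off; one of the two tanks has a left-hand thread and nothing shows which, so find the way it loosens by gently trying both, without forcing it. Finish with the cap still held in the gripper, at rest in the air, at least 6 cm higher than it sat. Leave the other tank, which stays under pressure, and everything else on the bench alone.

Things in the scene. Friction and masses are not known exactly. Their poses are not given: they have to be found in the camera images.
- tank_a: Stainless pressure tank bolted to the bench, one of two that look alike; which stands left (greater y) varies. 160 mm across, lid top 135 mm up. Origin: centre of underside, z up; yaw within 0.5 rad of 0. In its frame (mm): filler neck at (-30, 0), relief plunger at (45, 0), dial gauge at (26, 47), 24 high above the lid, air nipple at (24, -46), 32 high.
- tank_b: Stainless pressure tank bolted to the bench, one of two that look alike; which stands left (greater y) varies. 160 mm across, lid top 135 mm up. Origin: centre of underside, z up; yaw within 0.5 rad of 0. In its frame (mm): filler neck at (-30, 0), relief plunger at (45, 0), dial gauge at (26, 47), 24 high above the lid, air nipple at (24, -46), 32 high.
- cap_a: Loose winged filler cap of tank_a, black, 0.11 kg, 60 mm across. Origin: centre of its lower rim, z up; 141 mm up when screwed on, its x then along the tank's x. Skirt and roof 30 mm high; on top a straight wing bar along its x, 54 long, 12 thick, 30 to 48 mm above the origin, to be gripped across its thickness (its y).
- neck_a (a point): Centre of the top of tank_a's filler neck, 165 mm up, on the cap's axis; the skirt reaches 24 mm down over it. Coarse thread, right- or left-handed (the two tanks differ, unmarked). Wrong way: stops dead within 10 degrees (0.5 N m is plenty). Right way: turns easily without rising, free from about 65 degrees (1.15 rad); lifts straight off anywhere from 75 to 120 degrees (1.3 to 2.1 rad).
- plunger_a (a joint): Sprung relief plunger of tank_a: travel in m, 0 = out at rest, grows as it is pushed straight down, 0.012 = fully in against its stop. Needs about 3 N to start and 8 N at the end; springs back when let go.
- plunger_a_head (a point): Centre of the top of the steel plunger head of tank_a (24 mm across), 173 mm above the bench when out, 161 mm when fully in; moves with the plunger.
- cap_b: Loose winged filler cap of tank_b, black, 0.11 kg, 60 mm across. Origin: centre of its lower rim, z up; 141 mm up when screwed on, its x then along the tank's x. Skirt and roof 30 mm high; on top a straight wing bar along its x, 54 long, 12 thick, 30 to 48 mm above the origin, to be gripped across its thickness (its y).
- neck_b (a point): Centre of the top of tank_b's filler neck, 165 mm up, on the cap's axis; the skirt reaches 24 mm down over it. Coarse thread, right- or left-handed (the two tanks differ, unmarked). Wrong way: stops dead within 10 degrees (0.5 N m is plenty). Right way: turns easily without rising, free from about 65 degrees (1.15 rad); lifts straight off anywhere from 75 to 120 degrees (1.3 to 2.1 rad).
- plunger_b (a joint): Sprung relief plunger of tank_b: travel in m, 0 = out at rest, grows as it is pushed straight down, 0.012 = fully in against its stop. Needs about 3 N to start and 8 N at the end; springs back when let go.
- plunger_b_head (a point): Centre of the top of the steel plunger head of tank_b (24 mm across), 173 mm above the bench when out, 161 mm when fully in; moves with the plunger.
- brush: Pastry brush, 210 mm, lying between the tanks. Bystander. Origin at the centre of its underside.
- cup: Copper measuring cup 82 mm across, 50 mm high, with a wooden handle along its +y. Bystander. Origin at the centre of its underside.
- butter_bowl: White bowl with butter, 156 mm across, 52 mm high. Bystander. Origin at the centre of its underside.
- egg_tray: Cardboard tray of brown eggs, 155 x 105 mm, 66 mm high. Bystander. Origin at the centre of its underside.
- rolling_pin: Wooden rolling pin, 410 mm long along its y, 50 mm thick. Bystander. Origin at the centre of its underside.
- spoon: Wooden spoon, 260 mm along its x. Bystander. Origin at the centre of its underside.
- jar: Glass jar with steel lid, 72 mm across, 110 mm high. Bystander. Origin at the centre of its underside.
Not all that is in view belongs to the job. What is shaped like the cap_b but pink or red is not meant.

How it is judged:
By the outcome, as a careful person would: the job done as asked, in the order asked, and still so for the second after the job is handed in, while the arm keeps its last pose, push and grip.
It also fails if it takes over 59 s, if anything falls off the work surface, if the arm or the gripper's body presses on something with over 40 N, if the wrist force passes 120 N, or if a joint passes its speed limit or range.

### The arm

A 6-joint arm with a two-finger parallel gripper is mounted at the origin on the work surface. World frame = base frame: x ahead of the robot, y to its left, z up, the work surface at z = 0. Lengths are in m, angles in rad, forces in N, time in s.
With the tool pointing down it reaches from about 0.375 to 0.9 m from the base axis. Payload 3.1 kg.
Tool frame: the origin (TCP) lies midway between the tips of the shut fingers; the grasp point (between the pads) lies 19 mm behind it; z points along the fingers, y is the line along which they close (so a half turn about z gives the same grasp; the last joint's range is limited). The gripper opens to 87 mm and grips with 3 to 60 N. Pads are 19 mm wide; open, the fingers measure 117 mm over their backs; the gripper's body (75 mm by 190 mm) begins 51 mm behind the grasp point.
Start: joints at [-1.389, 0.527, 1.433, -0, 1.181, -0.178], TCP at [0.22, -0.585, 0.223] pointing down, gripper open.
Joint ranges: [-3.08, 3.08], [-0.75, 2.2], [0.22, 2.44], [-1.43, 4.57], [0, 2.65], [-2.85, 2.85]. Speed limits (rad/s): [2.79, 2.79, 3.14, 3.14, 3.14, 3.14].

### API

Orientations are given as a unit quaternion [x, y, z, w].
In Python, from rig import status, imaging, order gives the robot as it stands.
- The arm moves only by the tool arm_command, never from a script. Its argument "deltas" is one flat list of numbers, 5 for each row, row after row: the opening, from -1 (shut) to 1 (fully open), so that 0 is half open, then the shift along the tool's x, y, z in m, then the turn about the tool's z in rad. In form: [gripper, tx, ty, tz, roll, gripper, tx, ty, tz, roll, ...]. A call has 1 to 12 rows; each row shifts and turns the commanded pose from where the row before left it, along the tool's axes as they then stand; what a row does not reach is not made up. A row lasts 1/8 s, in which the tool goes at most 62.5 mm and 10.7 degrees, less where a joint would pass 70% of its speed; a pose out of reach is approached as far as the arm can. A call with a gripper value outside its range is refused whole. The fingers move at their own pace and stop on an object; "newtons" is the grip in N (left out, the last holds). Time passes only in rows, so rows that do not move let the fingers close. It gives the time, the measured TCP pose, the force, the opening and the grip force at its end, in the units of the state.
- status.get_obs(): the state, without advancing time (a new reading comes with each control period).
- imaging.camera(name): name is "side" or "top" or "wrist"; returns (picture, depth): 400x640x3 uint8, red, green, blue; 400x640 float32, m along the optical axis (not along the pixel's ray), 0 where there is no reading.
- imaging.camera_params(name): a dict with "intrinsics" (3x3 intrinsics, pixels), "k1" (the pictures are not rectified: a ray, as slopes to the right and down, at radius r is drawn at 1 + k1 r^2 times it, then the intrinsics apply), "camera_from_world" (4x4, takes a point from world to camera coordinates). Camera axes: x right, y up, looking along -z (the intrinsics and any distortion apply to the point x, -y, -z); pixel columns grow to the right and rows downward; lengths in m; the calibration is good to about 2 mm. A picture is of the moment at which its call begins: read the wrist's pose just before it. camera_params takes no time and is no camera call; for the wrist camera it gives the pose at the moment of the call.
- order.hand_in(): hands the job in; it is judged then, once.
The state is a dict: "time": time; "q": joint angles; "joint_velocities": joint speeds; "joint_torque": joint torques, N m; "position": TCP position; "tool_rot": TCP orientation; "ft_force": force on the tool from outside, world axes, zero at the start; "moment": the same for the moment, N m; "grip_width": finger opening in m; "grip_force": force on a finger pad.
Only numpy, scipy, OpenCV 4.12 (cv2) and the standard library are available. Lean on these libraries where they do the work, as an engineer would, in place of code of your own. Each camera call takes 0.05 s, during which the arm holds its last target. There are 200 camera calls.

## Working session

There is one attempt and no reset: what is moved stays moved. The work goes in short steps, Python scripts to look and compute and a tool call to move; the robot and the scene stay as the last step left them, time stands still between calls to the robot, and variables do not carry over. Pictures are saved under pics/ and viewed, at most 10 in all, crops included, and the job is handed in when it is done.

Besides the shell and the picture viewer there is one more tool, called after "Emit:" as a command line: name --argument value ..., lists and objects as JSON in quotes. arm_command: Moves the arm, as the interface text tells. Its arguments: {"type":"object","properties":{"deltas":{"type":"array"},"newtons":{"type":"number"}},"required":["deltas"]}

```bash
mkdir -p pics
cat > h.py <<'E'
import numpy as np, cv2
from rig import status, imaging, order
def grab(n):
    P=imaging.camera_params(n); im,d=imaging.camera(n); return im,d,P
def ray(P,u,v):
    K=np.array(P["intrinsics"]);T=np.array(P["camera_from_world"])
    a=np.array([(u-K[0,2])/K[0,0],(v-K[1,2])/K[1,1]]);s=a.copy()
    for _ in range(20): s=a/(1+P["k1"]*(s@s))
    R=T[:3,:3]; c=-R.T@T[:3,3]
    return c,R.T@np.array([s[0],-s[1],-1.0])
def onplane(P,u,v,z):
    c,d=ray(P,u,v); return c+d*(z-c[2])/d[2]
def cloud(P,d):
    # world points for every pixel
    h,w=d.shape;K=np.array(P["intrinsics"]);T=np.array(P["camera_from_world"])
    uu,vv=np.meshgrid(np.arange(w),np.arange(h))
    a=np.stack([(uu-K[0,2])/K[0,0],(vv-K[1,2])/K[1,1]],-1);s=a.copy()
    for _ in range(20): s=a/(1+P["k1"]*(s**2).sum(-1,keepdims=True))
    c=np.stack([s[...,0]*d,-s[...,1]*d,-d],-1)
    return (c-T[:3,3])@T[:3,:3]
def save(n,im): cv2.imwrite(f"pics/{n}.png",cv2.cvtColor(im,cv2.COLOR_RGB2BGR))
E
python3 - <<'E'
from h import *
for n in("top","side"):
    im,d,P=grab(n); save(n,im); np.savez(n,im=im,d=d); T=np.array(P["camera_from_world"]); print(n,-T[:3,:3].T@T[:3,3],P["k1"])
print(status.get_obs())
E
```

```text
top [0.27130145 0.01143117 1.4948124 ] -0.08095070016621572
side [0.45662453 0.93552551 0.8362243 ] -0.010493381853589775
{'time': 0.1, 'q': array([-1.38950578e+00,  5.28374379e-01,  1.43375630e+00,  1.62420102e-05,
        1.18142766e+00, -1.78519106e-01]), 'joint_velocities': array([-5.65264266e-04, -2.96052162e-03, -4.77396108e-03, -5.00423345e-04,
       -2.20659785e-03, -1.05203092e-05]), 'joint_torque': array([-5.72321710e-05, -4.40983808e+01, -1.77152073e+01,  6.33935072e-02,
        5.33641723e-02, -4.06225649e-05]), 'position': array([ 0.21996042, -0.58431276,  0.22167446]), 'tool_rot': array([ 9.83860805e-01,  1.78932810e-01,  6.14815546e-06, -9.82851184e-04]), 'ft_force': array([ 0.16556443, -0.10914982, -0.43583503]), 'moment': array([ 0.02303602, -0.06439449, -0.01279419]), 'grip_force': 0.0, 'grip_width': 0.08704757833027196}
```

View pics/top.png

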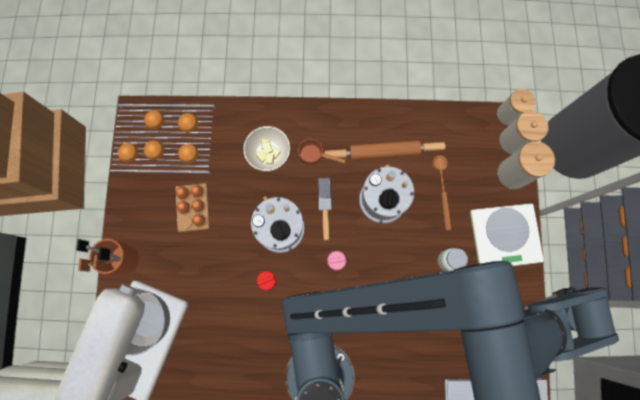

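View pics/side.png

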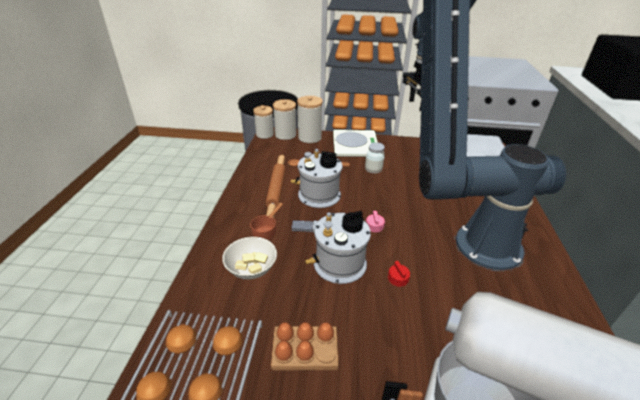

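The top view shows the left tank at about (278,225), with its black cap at (281,231), the gauge at (258,220) and the plunger near (270,209). The side view shows the same tank at (341,240). The pink and red caps at (337,260) and (266,281) are decoys.

Run:
```python
from h import *
for n,(u0,v0,r) in dict(top=(278,224,32),side=(342,238,40)).items():
    z=np.load(n+".npz"); im,d=z["im"],z["d"]; P=imaging.camera_params(n)
    C=cloud(P,d); hsv=cv2.cvtColor(im,cv2.COLOR_RGB2HSV)
    yy,xx=np.mgrid[:400,:640]; near=(abs(xx-u0)<r)&(abs(yy-v0)<r)
    blk=(im.max(2)<60)&near&(C[...,2]>.12)
    pts=C[blk]; print(n,"black",blk.sum(),np.median(pts,0),xx[blk].mean(),yy[blk].mean())
    lid=near&(abs(C[...,2]-.135)<.008); p=C[lid]
    (c,rr)=cv2.minEnclosingCircle(p[:,:2].astype(np.float32)); print("lid",lid.sum(),c,rr)
    br=near&(hsv[...,1]>70)&(hsv[...,0]<35)&(im.max(2)>90)&(C[...,2]>.14)
    k,l,s,ce=cv2.connectedComponentsWithStats(br.astype(np.uint8))
    for i in range(1,k):
        if s[i,4]>4: print("brass",s[i,4],ce[i],np.median(C[l==i],0),C[l==i][:,2].max())
    hi=near&(C[...,2]>.15)&~blk
    k,l,s,ce=cv2.connectedComponentsWithStats(hi.astype(np.uint8))
    for i in range(1,k):
        if s[i,4]>6: print("hi",s[i,4],ce[i],np.median(C[l==i],0),C[l==i][:,2].max())
    cr=im[v0-45:v0+45,u0-50:u0+50]; save(n+"crop",cv2.resize(cr,None,fx=6,fy=6,interpolation=cv2.INTER_CUBIC))
a,b=[cv2.imread(f"pics/{n}crop.png") for n in("top","side")]
cv2.imwrite("pics/both.png",cv2.resize(np.vstack([a,b]),None,fx=.55,fy=.55))
```

```text
top black 261 [0.44460547 0.12460998 0.17229845] 280.11494252873564 230.0727969348659
lid 1492 (0.4753885567188263, 0.14118029177188873) 0.07931199669837952
brass 13 [271.         210.76923077] [0.50634516 0.15467708 0.1445024 ] 0.15255483241760842
brass 7 [286.71428571 209.14285714] [0.51126703 0.10889475 0.15689524] 0.16136217656977703
hi 53 [268.81132075 206.8490566 ] [0.51362013 0.16097809 0.17284164] 1.4948123983159463
hi 25 [286.08 207.04] [0.51579124 0.11075554 0.16095962] 0.17075944843642882
hi 124 [257.88709677 220.02419355] [0.47580822 0.19418522 0.15939195] 0.1654556312030822
hi 72 [278.47222222 226.18055556] [0.46065941 0.13379148 0.17066458] 1.4948123983159463
side black 369 [0.44780692 0.14384173 0.17108425] 352.3658536585366 221.9430894308943
lid 1095 (0.4768393635749817, 0.14428231120109558) 0.08050841093063354
brass 20 [328.25 217.95] [0.51773355 0.11861518 0.15559501] 0.16068830372985815
brass 56 [327.17857143 231.78571429] [0.51497324 0.17023621 0.14748757] 0.15688256410298737
hi 33 [328.27272727 216.06060606] [0.51782776 0.1163636  0.16036464] 0.17010681938518074
hi 16 [342.875 217.75 ] [0.47658103 0.13492094 0.16956255] 0.1910672101160136
hi 79 [327.39240506 226.16455696] [0.51557046 0.16709133 0.17125366] 0.1758523094351799
hi 125 [340.392 237.352] [0.47678313 0.20061107 0.15973153] 0.16503596629156086
```

View pics/both.png

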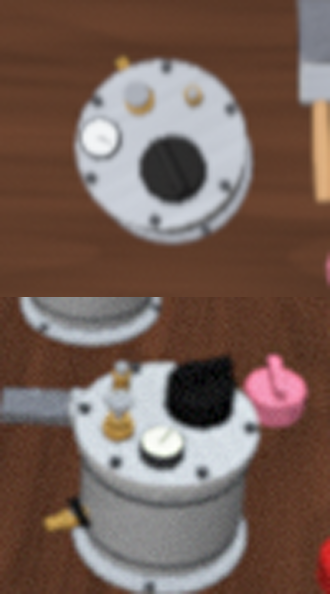

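The tank centre is about (0.476, 0.142) with yaw about 0.47. That matches the plunger, gauge and nipple offsets. I'll raise the arm and move above the tank for a close look.

Emit:
arm_command --deltas '[1,0,0,-0.06,0,1,0,0,-0.06,0,1,0.0334,-0.042,0,0,1,0.0334,-0.042,0,0,1,0.0334,-0.042,0,0,1,0.0334,-0.042,0,0,1,0.0334,-0.042,0,0,1,0.0334,-0.042,0,0,1,0.0334,-0.042,0,0,1,0.0334,-0.042,0,0,1,0.0334,-0.042,0,0,1,0.0334,-0.042,0,0]'

```text
time: 1.6
position: [0.3848, -0.0725, 0.3424]
tool_rot: [0.984, 0.179, 0.0, -0.0]
ft_force: [1.3, -1.0, 0.3]
grip_width: 0.0869
grip_force: 0.0
```

Emit:
arm_command --deltas '[1,0.0334,-0.042,0,0,1,0.0334,-0.042,0,0,1,0.0334,-0.042,0,0,1,0.0334,-0.042,0,0,1,0,0,0,-0.11,1,0,0,0,0]'

```text
time: 2.35
position: [0.4503, 0.1307, 0.342]
tool_rot: [0.972, 0.233, -0.001, -0.0]
ft_force: [-0.3, -0.2, -0.2]
grip_width: 0.0868
grip_force: 0.0
```

Run:
```python
from h import *
o=status.get_obs(); im,d,P=grab("wrist"); save("w1",im); np.savez("w1",im=im,d=d,T=P["camera_from_world"]); T=np.array(P["camera_from_world"])
print(o["time"],o["q"],o["position"],o["tool_rot"],-T[:3,:3].T@T[:3,3],P["intrinsics"],P["k1"])
```

```text
2.35 [ 4.35641028e-02  1.76981605e-01  1.63838092e+00 -1.73825147e-04
  1.32761314e+00  1.14416642e+00] [0.45025261 0.1306811  0.34200438] [ 9.72486625e-01  2.32957676e-01 -6.94915481e-04 -4.88391758e-05] [0.52160401 0.16628821 0.50254136] [[282.91820211   0.         321.29236333]
 [  0.         282.91820211 205.73638041]
 [  0.           0.           1.        ]] -0.023960587164740848
```

View pics/w1.png

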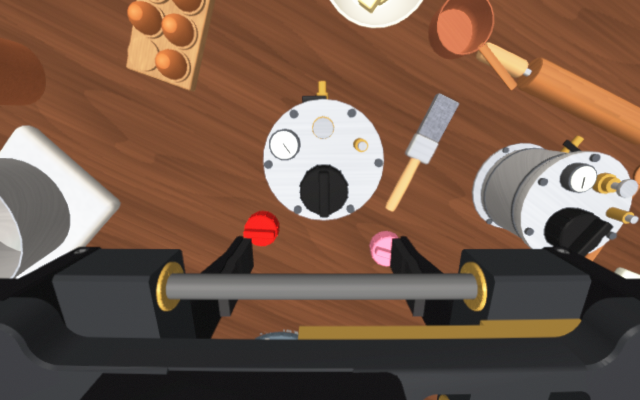

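The wrist view shows the tank lid at (323,158), the plunger head at (323,127), the cap with its wing upright in the image at (323,190), and the gauge at (285,144).

Run:
```python
from h import *
z=np.load("w1.npz"); im,d=z["im"],z["d"]; P=imaging.camera_params("wrist"); C=cloud(P,d)
yy,xx=np.mgrid[:400,:640]
near=(abs(xx-323)<65)&(abs(yy-158)<65)
b=near&(np.hypot(xx-323,yy-190)<32)&(im.max(2)<70)&(C[...,2]>.15)
print("black",b.sum(),np.median(C[b],0),np.percentile(C[b][:,2],[5,50,95]))
w=b&(C[...,2]>.181); print("wing",w.sum(),xx[w].mean(),yy[w].mean())
q=cv2.minAreaRect(C[w][:,:2].astype(np.float32)); print("wingrect",q)
pw=C[w][:,:2]; u,s,v=np.linalg.svd(pw-pw.mean(0)); print("dir",np.arctan2(v[0,1],v[0,0]))
r=near&b&(abs(C[...,2]-.171)<.005); (c,R)=cv2.minEnclosingCircle(C[r][:,:2].astype(np.float32)); print("roof",c,R)
p=near&(np.hypot(xx-323,yy-127)<16)&(C[...,2]>.167)
print("plunger",p.sum(),xx[p].mean(),yy[p].mean(),np.median(C[p],0),cv2.minEnclosingCircle(C[p][:,:2].astype(np.float32)),onplane(P,xx[p].mean(),yy[p].mean(),.173))
l=near&(abs(C[...,2]-.135)<.005); c,R=cv2.minEnclosingCircle(C[l][:,:2].astype(np.float32)); print("lid",c,R)
g=near&(np.hypot(xx-285,yy-144)<16)&(C[...,2]>.153); print("gauge",np.median(C[g],0))
```

```text
black 1834 [0.45255729 0.12814724 0.16964573] [0.16767421 0.16964573 0.18789246]
wing 461 323.61388286334056 193.98481561822126
wingrect ((0.4751306474208832, 0.13828665018081665), (0.10768796503543854, 0.011830370873212814), 26.76792335510254)
dir -2.650738751116446
roof (0.4498939514160156, 0.12595656514167786) 0.029750611633062363
plunger 356 322.90168539325845 127.39606741573034 [0.51624247 0.16077488 0.17144434] ((0.5160261392593384, 0.16053636372089386), 0.011970764957368374) [0.51616554 0.16071112 0.173     ]
lid (0.47585126757621765, 0.13943912088871002) 0.07921053469181061
gauge [0.47792565 0.19276392 0.15785832]
```

Measurements agree: plunger at (0.516, 0.161), cap axis at (0.450, 0.126), 74.7 mm apart (75 expected), yaw 0.48. Next I'll shut the gripper and go above the plunger.

Emit:
arm_command --deltas '[-1,0.036,0.0016,-0.0,-0.01,-1,0.036,0.0015,0,0,-1,0,0,0.03,0,-1,0,0,0.03,0,-1,0,0,0.03,0,-1,0,0,0.03,0,-1,0,0,0.02,0,-1,0,0,0,0,-1,0,0,0,0]' --newtons 20

```text
time: 3.52
position: [0.5169, 0.1597, 0.2034]
tool_rot: [0.972, 0.237, 0.001, 0.0]
ft_force: [1.4, -0.6, -0.3]
grip_width: 0.0054
grip_force: 0.0
```

Emit:
arm_command --deltas '[-1,0,0,0.014,0,-1,0,0,0.013,0,-1,0,0,0.005,0,-1,0,0,0.005,0,-1,0,0,0.004,0,-1,0,0,0,0]'

```text
time: 4.28
position: [0.5158, 0.1601, 0.162]
tool_rot: [0.971, 0.238, -0.0, 0.0]
ft_force: [-2.0, -1.3, 7.2]
grip_width: 0.0002
grip_force: 3.8
```

Emit:
arm_command --deltas '[-1,0,0,0.0015,0,-1,0,0,0,0,-1,0,0,0.001,0,-1,0,0,0,0]'

```text
time: 4.78
position: [0.5159, 0.1602, 0.1613]
tool_rot: [0.971, 0.238, 0.0, 0.0]
ft_force: [-5.2, -1.0, 16.4]
grip_width: 0.0003
grip_force: 8.2
```

The force jumped to 16 N at 161 mm, so the plunger is on its stop. I'll hold briefly, retract, and go over the cap.

Emit:
arm_command --deltas '[-1,0,0,0,0,-1,0,0,0,0,-1,0,0,-0.03,0,-1,0,0,-0.04,0,0,-0.025,0,0,0,0,-0.025,0,0,0,0,-0.0243,0,0,0,0,0,0,0,0,0,0,0,0,0,0,0,0,0,0,0,0,0,0,0]'

```text
time: 6.15
position: [0.4509, 0.1262, 0.229]
tool_rot: [0.971, 0.238, 0.0, -0.0]
ft_force: [-0.4, -0.8, 0.7]
grip_width: 0.043
grip_force: 0.0
```

Run:
```python
from h import *
o=status.get_obs(); print(o["time"],o["position"],o["tool_rot"],o["q"][5],o["ft_force"],o["moment"],o["grip_width"])
im,d,P=grab("wrist"); save("w2",im)
```

```text
6.15 [0.45092706 0.12615273 0.22895134] [ 9.71324985e-01  2.37755638e-01  1.76640584e-04 -8.84883105e-06] 1.124025837905478 [-0.41529717 -0.78653502  0.68952549] [-0.06357256 -0.00179427  0.00356108] 0.04298206521716146
```

View pics/w2.png

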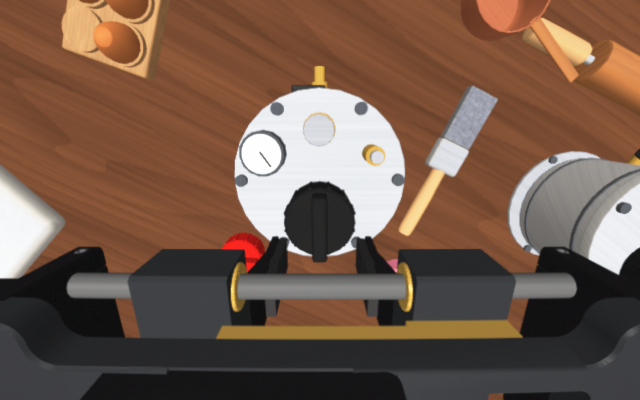

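The wing at column 320 is centred between the fingers, which sit at about columns 272 and 368. I'll descend and grip.

Emit:
arm_command --deltas '[0,-0.001,0,0.025,0,0,0,0,0.02,0,0,0,0,0.009,0,0,0,0,0,0,-1,0,0,0,0,-1,0,0,0,0,-1,0,0,0,0,-1,0,0,0,0,-1,0,0,0,0]' --newtons 30

```text
time: 7.32
position: [0.4494, 0.1255, 0.1753]
tool_rot: [0.971, 0.238, 0.0, -0.0]
ft_force: [-1.2, 0.5, 2.6]
grip_width: 0.012
grip_force: 30.0
```

```bash
python3 -c "
from h import *
o=status.get_obs(); print(o['time'],o['position'],o['ft_force'],o['moment'],o['grip_width'],o['grip_force'])"
```

```text
7.325 [0.44938839 0.12554821 0.1753136 ] [-1.17358617  0.48588539  2.61153435] [ 0.13035799  0.0597362  -0.00071001] 0.012035553809416295 30.000506937503815
```

Gripped at 12.0 mm. Now I'll try counter-clockwise (negative roll) gently.

Emit:
arm_command --deltas '[-1,0,0,0,-0.04,-1,0,0,0,-0.04,-1,0,0,0,0,-1,0,0,0,0]'

```text
time: 7.82
position: [0.4489, 0.126, 0.1753]
tool_rot: [0.961, 0.276, -0.0, -0.001]
ft_force: [-2.5, 3.8, 6.7]
grip_width: 0.0116
grip_force: 30.0
```

```bash
cat > s.py <<'E'
from h import *
o=status.get_obs(); print(o['time'],o['position'],2*np.arctan2(o['tool_rot'][1],o['tool_rot'][0]),o['q'][5],o['ft_force'],o['moment'],o['joint_torque'][5],o['grip_width'],o['grip_force'])
E
python3 s.py
```

```text
7.825 [0.44885783 0.12603587 0.17533222] 0.5584492083940648 1.0438293470134725 [-2.46219948  3.75344302  6.72401916] [ 0.6322812   0.44904918 -0.03500789] -0.0841069919988513 0.011552072866070155 30.022480487823486
```

Emit:
arm_command --deltas '[-1,0,0,0,-0.03,-1,0,0,0,-0.03,-1,0,0,0,0]'

```text
time: 8.2
position: [0.4486, 0.1262, 0.1754]
tool_rot: [0.953, 0.304, -0.0, -0.001]
ft_force: [-2.3, 2.6, 6.0]
grip_width: 0.0119
grip_force: 30.3
```

```bash
python3 s.py
```

```text
8.2 [0.44857211 0.12623352 0.17538998] 0.6168998148580372 0.9847672392800664 [-2.33528796  2.63479296  6.03073729] [ 0.56689286  0.55668813 -0.45244347] -0.4602528177201748 0.011878187371489246 30.25416076183319
```

The moment about z jumped from 0.04 to 0.45 N m at about 8°, so it has stopped dead that way. Now I'll try clockwise.

Emit:
arm_command --deltas '[-1,0,0,0,0.07,-1,0,0,0,0.07,-1,0,0,0,0.06,-1,0,0,0,0.06,-1,0,0,0,0.04,-1,0,0,0,0]'

```text
time: 8.95
position: [0.4499, 0.1251, 0.1753]
tool_rot: [0.987, 0.159, 0.001, 0.0]
ft_force: [-0.3, -0.6, 3.9]
grip_width: 0.0116
grip_force: 30.0
```

```bash
python3 s.py
```

```text
8.95 [0.4498798  0.12511712 0.17532224] 0.32017474906699894 1.283015399076793 [-0.27494546 -0.64418122  3.94661068] [-0.0851622   0.07244464 -0.03840154] 0.036540941800922155 0.011649801728580647 30.002174377441406
```

Emit:
arm_command --deltas '[-1,0,0,0,0.05,-1,0,0,0,0.05,-1,0,0,0,0.05,-1,0,0,0,0]'

```text
time: 9.45
position: [0.4499, 0.1252, 0.1753]
tool_rot: [0.996, 0.085, 0.001, 0.0]
ft_force: [-0.3, -0.0, 4.5]
grip_width: 0.0118
grip_force: 30.0
```

```bash
python3 s.py
```

```text
9.45 [0.44990533 0.12515371 0.1753023 ] 0.17087221172582281 1.4321863365369831 [-0.31065002 -0.03944099  4.51744805] [-0.18267315  0.04386946 -0.10220909] 0.0477786676492542 0.01184197116322785 30.001860558986664
```

It turns freely past 10°, so this is the left-hand thread. I'll continue to about 92° (q6 ends near 2.72).

Emit:
arm_command --deltas '[-1,0,0,0,0.13,-1,0,0,0,0.13,-1,0,0,0,0.13,-1,0,0,0,0.13,-1,0,0,0,0.13,-1,0,0,0,0.13,-1,0,0,0,0.13,-1,0,0,0,0.13,-1,0,0,0,0.13,-1,0,0,0,0.12,-1,0,0,0,0]'

```text
time: 10.82
position: [0.4499, 0.1253, 0.1753]
tool_rot: [0.848, -0.53, 0.001, -0.0]
ft_force: [-1.3, -0.6, 5.5]
grip_width: 0.0118
grip_force: 30.0
```

```bash
python3 s.py
```

```text
10.825 [0.44985293 0.12531323 0.17530042] -1.1179441301587718 2.720840744231283 [-1.25853965 -0.5987465   5.51963499] [ 0.00911014  0.04680071 -0.04157846] 0.1574356248602271 0.011764044211747192 30.003089904785156
```

Emit:
arm_command --deltas '[-1,0,0,-0.004,0,-1,0,0,-0.004,0,-1,0,0,0,0]'

```text
time: 11.2
position: [0.4493, 0.1255, 0.1831]
tool_rot: [0.847, -0.531, 0.0, -0.0]
ft_force: [0.6, 0.6, -0.7]
grip_width: 0.012
grip_force: 30.0
```

```bash
python3 s.py
```

```text
11.2 [0.44933765 0.1254705  0.18311143] -1.1195765919131344 2.722358575812788 [ 0.59925112  0.55167014 -0.68620151] [0.04650501 0.02683222 0.04289887] -0.0044780963798984885 0.011962664080776982 29.999757707118988
```

It rises freely, carrying about the cap's weight. I'll lift it clear.

Emit:
arm_command --deltas '[-1,0,0,-0.01,0,-1,0,0,-0.015,0,-1,0,0,-0.02,0,-1,0,0,-0.03,0,-1,0,0,-0.03,0,-1,0,0,-0.015,0,-1,0,0,0,0,-1,0,0,0,0,-1,0,0,0,0,-1,0,0,0,0]'

```text
time: 12.45
position: [0.449, 0.1254, 0.3024]
tool_rot: [0.847, -0.531, -0.001, 0.0]
ft_force: [-0.5, 0.1, -0.9]
grip_width: 0.0119
grip_force: 30.0
```

```bash
python3 s.py
python3 - <<'E'
from h import *
a=grab("wrist")[0]; b=grab("side")[0]
save("end",np.vstack([cv2.resize(a,(480,300)),cv2.resize(b[100:350,180:580],(480,300))]))
E
```

```text
12.45 [0.44898862 0.1253961  0.30235337] -1.1202292471596822 2.722944490327892 [-0.51050674  0.13223728 -0.87031114] [ 0.10286422 -0.004835   -0.03498972] -5.687193947778724e-05 0.011945754146707255 29.99962627887726
```

View pics/end.png

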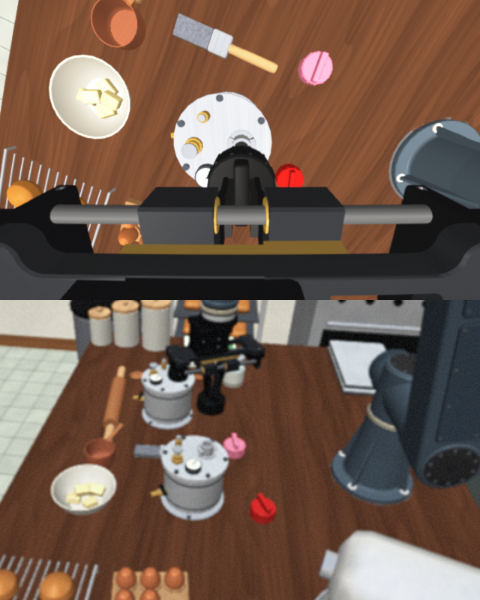

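The cap is in the gripper, 12.7 cm above where it sat. The neck is bare and everything else is undisturbed.

```bash
python3 -c "
from rig import order
print(order.hand_in())"
```

```text
the job is handed in; nothing more can be done
None
```

The left tank is vented and its cap (left-hand thread, loosened clockwise) is off, held at rest about 12.7 cm above its seat; the job was handed in at about 12.5 s, with no verdict shown.

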